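# Sort stripped hexapod parts into their kit trays

## Task

Sort the parts of the stripped hexapod into their kit trays: the two black strut sleeves go in the blue tray and the two steel universal joints in the red tray, one to each bay, and the aluminium rail carriage goes in the white tray. Leave every part standing upright as it stands now, flat on its tray's floor, and do not disturb the lens mount or the mug.

Things in the scene. Friction and masses are not known exactly. Their poses are not given: they have to be found in the camera images.
- sleeve_steel: loose black strut sleeve standing upright: round black body 34 mm in diameter and 50 mm high (grip it here), on it a silver collar 29 mm in diameter up to 64 mm and a small dark stud up to 68 mm. Origin: centre of its underside; z along its axis, up. 110 to 230 g. Belongs in the blue tray.
- sleeve_copper: loose black strut sleeve standing upright: round black body 34 mm in diameter and 50 mm high (grip it here), on it a copper-coloured collar 29 mm in diameter up to 64 mm and a small dark stud up to 68 mm. Origin: centre of its underside; z along its axis, up. 110 to 230 g. Belongs in the blue tray.
- ujoint_black: loose steel universal joint standing on its black square flange, 44 x 44 mm and 8 mm thick. The steel yoke above it measures 34 mm along its x and 34 mm along its y and stands from 8 to 44 mm height, with a thin stub up to 50 mm; grip the yoke across its x or its y. Origin: centre of the flange underside; x and y parallel to the flange sides, z up. 140 to 280 g. Belongs in the red tray.
- ujoint_green: loose steel universal joint standing on its bright green square flange, 44 x 44 mm and 8 mm thick. The steel yoke above it measures 34 mm along its x and 34 mm along its y and stands from 8 to 44 mm height, with a thin stub up to 50 mm; grip the yoke across its x or its y. Origin: centre of the flange underside; x and y parallel to the flange sides, z up. 140 to 280 g. Belongs in the red tray.
- carriage: loose aluminium rail carriage, a block 64 mm (its x) by 44 mm (its y) by 38 mm high, with black end caps at both x ends and brass ridges 2 mm high on top. Grip it across its y (44 mm). Origin: centre of its underside; z up. 210 to 420 g. Belongs in the white tray, where it fits only with its x roughly along the tray's y.
- tray_blue: shallow blue plastic kit tray fixed to the bench, outside 76 mm (its x) by 140 mm (its y, the long way), 14 mm high; floor 4 mm thick, walls 4 mm. Origin: centre of its underside; z up. A 4 mm wide, 14 mm high divider at its middle splits it into two bays, each 68 mm (x) by 64 mm (y) inside, with centres at y = +34 and -34 mm, x = 0. Stands at any of the three tray places, turned by up to 20 degrees either way from its x lying along world x. For the two strut sleeves.
- tray_red: shallow red plastic kit tray fixed to the bench, outside 76 mm (its x) by 140 mm (its y, the long way), 14 mm high; floor 4 mm thick, walls 4 mm. Origin: centre of its underside; z up. A 4 mm wide, 14 mm high divider at its middle splits it into two bays, each 68 mm (x) by 64 mm (y) inside, with centres at y = +34 and -34 mm, x = 0. Stands at any of the three tray places, turned by up to 20 degrees either way from its x lying along world x. For the two universal joints.
- tray_white: shallow white plastic kit tray fixed to the bench, outside 76 mm (its x) by 140 mm (its y, the long way), 14 mm high; floor 4 mm thick, walls 4 mm. Origin: centre of its underside; z up. No divider: one bay, 68 mm (x) by 132 mm (y) inside. Stands at any of the three tray places, turned by up to 20 degrees either way from its x lying along world x. For the rail carriage.
- lens_mount: bystander, to be left alone: loose glass lens in a black ring on a post, round base 56 mm in diameter, 100 mm high. Origin: centre of its underside; z up.
- mug: bystander, to be left alone: loose dark green mug, 72 mm in diameter and 85 mm high, with a handle at its +y. Origin: centre of its underside; z up.

How it is judged:
By the outcome, as a careful person would: the job done as asked, in the order asked, and still so for the second after the job is handed in, with the robot touching nothing.
It also fails if it takes over 128 s, if anything falls off the work surface, if the arm or the gripper's body presses on something with over 40 N, if the wrist force passes 120 N, or if a joint passes its speed limit or range.

## Robot

A 6-joint arm with a two-finger parallel gripper is mounted at the origin on the work surface. World frame = base frame: x ahead of the robot, y to its left, z up, the work surface at z = 0. Lengths are in m, angles in rad, forces in N, time in s.
With the tool pointing down it reaches from about 0.275 to 0.85 m from the base axis. Payload 19 kg.
Tool frame: the origin (TCP) lies on the front face of the gripper's body, between the roots of the fingers; the fingertips stand 73 mm ahead of it and the grasp point (between the pads) lies 54 mm ahead of it; z points along the fingers, y is the line along which they close (so a half turn about z gives the same grasp; the last joint's range is limited). The gripper opens to 85 mm and grips with 20 to 120 N. Pads are 22 mm wide; open, the fingers measure 114 mm over their backs; the gripper's body (76 mm by 85 mm) begins 54 mm behind the grasp point. The pads swing forward as they close: fully open they stand 13 mm farther back than shut.
Start: joints at [-1.45, 0.15, 1.437, -0, 1.554, -0.134], TCP at [0.145, -0.556, 0.304] pointing down, gripper open.
Joint ranges: [-2.8, 2.8], [-0.68, 2.1], [0.12, 2.68], [-1.39, 4.53], [0.16, 2.79], [-2.81, 2.81]. Speed limits (rad/s): [1.89, 1.89, 2.22, 3.01, 3.01, 3.01].

## Interface

Orientations are given as a unit quaternion [w, x, y, z].
In Python, from station import readout, optics, robot gives the robot as it stands. The module is installed in compiled form; this text tells all that it offers.
- The arm moves only by the tool play_rows, never from a script. Its argument "series" is a list of rows, each an object of numbers: "hand": the finger opening in mm, from 0 to 85.4; "x", "y", "z": the shift along the world's x, y, z in units of 2.5 cm (1.0 is 2.5 cm); "twist": the turn about the world's z in units of 6 degrees (1.0 is 6 degrees). A call has 1 to 20 rows; each row shifts and turns the commanded pose from where the row before left it; what a row does not reach is not made up. A row lasts 1/10 s, in which the tool goes at most 50 mm and 8.59 degrees, less where a joint would pass 70% of its speed; a pose out of reach is approached as far as the arm can. A call with a number of a shift or a turn outside -1 to 1 is refused whole. A call with a gripper value outside its range is refused whole. The fingers move at their own pace and stop on an object; "newtons" is the grip in N (left out, the last holds). Time passes only in rows, so rows that do not move let the fingers close. It gives the time, the measured TCP pose, the force, the opening and the grip force at its end, in the units of the state.
- readout.state(): the state, without advancing time (a new reading comes with each control period).
- optics.snapshot(name): name is "side" or "top" or "wrist"; returns a dict with "image" (480x640x3 uint8, red, green, blue), "vfov" (degrees; the focal length in pixels is half the picture's height over the tangent of half this angle, whatever the lens; pixels are square), "cx", "cy" (the principal point, pixels), "dist" ([k1, k2, p1, p2, k3] as OpenCV has them; the pictures are not rectified), "pose" (4x4, takes a point from camera to world coordinates); the wrist camera has in their place "tool_from_camera" (4x4, takes a point from camera to tool coordinates, whose origin is the TCP and whose axes are the flange's). Camera axes: x right, y down, z forward; pixel columns grow to the right and rows downward; lengths in m; the calibration is good to about 2 mm. A picture is of the moment at which its call begins: read the wrist's pose just before it. There is no depth.
- robot.sign_off(): hands the job in; it is judged then, once.
The state is a dict: "time_s": time; "qpos": joint angles; "dq": joint speeds; "effort": joint torques, N m; "eef_pos": TCP position; "ee_rot": TCP orientation; "wrist_force": force on the tool from outside, world axes, zero at the start; "wrist_torque": the same for the moment, N m; "grip_width": finger opening in m; "grasp_force": force on a finger pad.
Only numpy, scipy, OpenCV 4.12 (cv2) and the standard library are available. Lean on these libraries where they do the work, as an engineer would, in place of code of your own. Each camera call takes 0.05 s, during which the arm holds its last target. There are 200 camera calls.

## Working session

There is one attempt and no reset: what is moved stays moved. The work goes in short steps, Python scripts to look and compute and a tool call to move; the robot and the scene stay as the last step left them, time stands still between calls to the robot, and variables do not carry over. Pictures are saved under pics/ and viewed, at most 14 in all, crops included, and the job is handed in when it is done.

Besides the shell and the picture viewer there is one more tool, called as a command line: name --argument value ..., lists and objects as JSON in quotes. play_rows: Moves the arm, as the interface text tells. Its arguments: {"type":"object","properties":{"series":{"type":"array"},"newtons":{"type":"number"}},"required":["series"]}

```bash
mkdir -p pics
python3 - <<'E'
from station import readout, optics
import cv2,numpy as np
print(readout.state())
for n in ("top","side"):
    s=optics.snapshot(n); cv2.imwrite(f"pics/{n}0.png",s["image"][:,:,::-1])
    print(n,s["vfov"],s["cx"],s["cy"],s["dist"],np.round(s["pose"],4).tolist())
E
```

```text
{'time_s': 0.0, 'qpos': array([-1.44997235e+00,  1.50989277e-01,  1.43800143e+00, -3.07292633e-06,
        1.55380516e+00, -1.34004888e-01]), 'dq': array([-2.37648124e-04, -7.19858050e-04, -1.43673974e-06, -6.70340254e-04,
       -7.23595375e-04,  6.53139002e-04]), 'effort': array([-9.54841130e-05, -7.13057971e+01, -5.70867634e+01, -1.02011929e-04,
        9.15693585e-03, -5.39948587e-05]), 'eef_pos': array([ 0.14490488, -0.5562857 ,  0.30328828]), 'ee_rot': array([-6.01602128e-04,  9.91893574e-01,  1.27069967e-01,  2.42862977e-06]), 'wrist_force': array([0.08109149, 0.07079638, 0.26689149]), 'wrist_torque': array([ 0.02111029,  0.02521696, -0.02543056]), 'grasp_force': 0.0, 'grip_width': 0.0853570972790172}
top 49.179759096964304 319.407868866762 240.23052720055148 [-0.0047241  0.         0.         0.         0.       ] [[-0.016, -0.997, 0.0756, 0.4659], [-0.9998, 0.0152, -0.0107, -0.0003], [0.0095, -0.0758, -0.9971, 0.977], [0.0, 0.0, 0.0, 1.0]]
side 42.828946278871726 323.646181009384 245.06296762575184 [-0.1840835  0.         0.         0.         0.       ] [[-0.998, -0.0439, 0.0445, 0.4766], [-0.0607, 0.5132, -0.8561, 0.9352], [0.0147, -0.8572, -0.5148, 0.5985], [0.0, 0.0, 0.0, 1.0]]
```

View pics/top0.png

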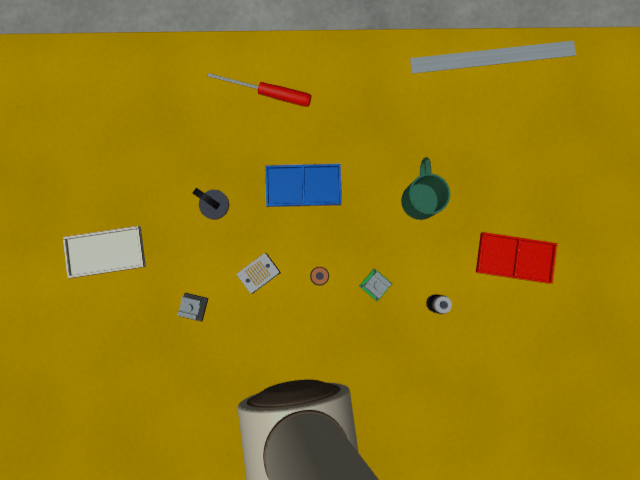

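View pics/side0.png

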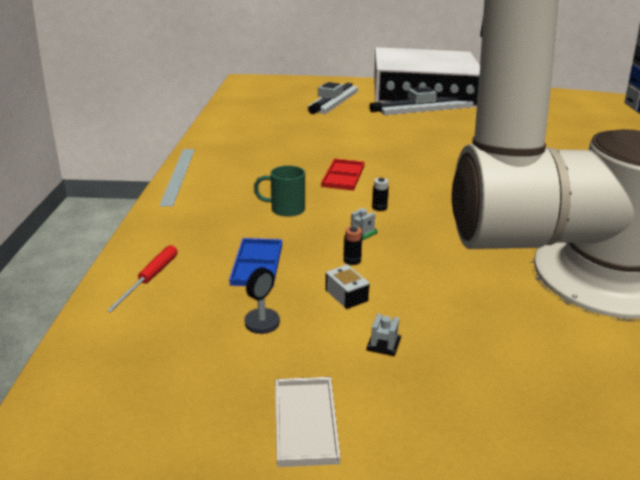

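```bash
cat > h.py <<'E'
import cv2,numpy as np
from station import readout,optics
def ray(s,px,z):
    """pixels -> world xy on plane z"""
    f=240/np.tan(np.radians(s["vfov"]/2)); K=np.array([[f,0,s["cx"]],[0,f,s["cy"]],[0,0,1]])
    u=cv2.undistortPoints(np.float64(px).reshape(-1,1,2),K,np.float64(s["dist"])).reshape(-1,2)
    if "pose" in s: T=np.array(s["pose"])
    else: T=s["T"]
    d=np.c_[u,np.ones(len(u))]@T[:3,:3].T; o=T[:3,3]
    return (o+d*((z-o[2])/d[:,2])[:,None])[:,:2]
def tooldir(st):
    w,x,y,z=st["ee_rot"]; return np.degrees(np.arctan2(1-2*(x*x+z*z),2*(x*y-w*z)))  # world angle of tool y
E
cat > m.py <<'E'
from h import *
s=optics.snapshot("top"); im=s["image"]; hsv=cv2.cvtColor(im,cv2.COLOR_RGB2HSV); H,S,V=[hsv[:,:,i].astype(int) for i in range(3)]
def big(mask,box,name,z):
    m=np.zeros(mask.shape,np.uint8);a,b,c,d=box;m[b:d,a:c]=mask[b:d,a:c]
    m=cv2.morphologyEx(m,cv2.MORPH_CLOSE,np.ones((3,3)))
    cs,_=cv2.findContours(m,cv2.RETR_EXTERNAL,cv2.CHAIN_APPROX_NONE); c=max(cs,key=cv2.contourArea)
    w=ray(s,c.reshape(-1,2),z); r=cv2.minAreaRect((w*1000).astype(np.float32))
    p=cv2.boxPoints(r); e=p[1]-p[0]; g=p[2]-p[1]; L=e if np.hypot(*e)>np.hypot(*g) else g
    ang=np.degrees(np.arctan2(L[1],L[0]))%180
    print(name,"c",np.round(r[0],1),"size",np.round(r[1],1),"long axis ang",round(ang,1),"px",np.round(cv2.minAreaRect(c)[0],1))
big((H>105)&(H<125)&(S>150),(255,155,350,215),"blue",.014)
big(((H<6)|(H>174))&(S>150),(465,225,570,290),"red",.014)
big((S<70)&(V>90),(50,215,160,285),"white",.014)
big((S<120),(230,245,285,300),"carriage",.038)
big((H>40)&(H<85)&(S>120),(350,260,400,305),"green flange",.008)
big((S<70)&(V>80),(350,260,400,305),"green yoke",.044)
big((S<120)|(V<60),(170,285,215,330),"black all",.008)
big((S<90)&(V>80),(170,285,215,330),"black yoke",.044)
big((S<70)&(V>90),(420,285,460,325),"steel collar",.064)
big(((H<15)|(S<120)|(V<60)),(300,255,340,300),"copper",.064)
for n,b in(("sleeves",(300,255,340,300)),("st",(415,280,465,330)),("gr",(345,255,405,310)),("bl",(165,285,220,330)),("ca",(225,240,290,300))):
    a=cv2.resize(im[b[1]:b[3],b[0]:b[2]],(260,260),interpolation=cv2.INTER_NEAREST)
    O=a if n=="sleeves" else np.hstack([O,a]) if O.shape[1]<780 else O
    if n=="ca": pass
cv2.imwrite("pics/crop0.png",cv2.resize(im[235:335,165:465],(800,267),interpolation=cv2.INTER_CUBIC)[:,:,::-1])
st=readout.state(); print(tooldir(st))
E
python3 m.py
```

```text
blue c [643.1  18.1] size [ 75.3 138.3] long axis ang 90.6 px [303.  184.6]
red c [ 502.  -372.8] size [141.1  74. ] long axis ang 80.6 px [516.1 257.3]
white c [524.5 385.4] size [ 76.  142.5] long axis ang 97.7 px [103.5 251.5]
carriage c [480.4 100.9] size [45.5 64.8] long axis ang 126.0 px [257.7 272.9]
green flange c [ 456.9 -100.2] size [55.2 32.4] long axis ang 0.7 px [368.7 284.2]
green yoke c [ 455.7 -111.4] size [35.6 34.8] long axis ang 49.2 px [377.1 284.8]
black all c [421.2 224.5] size [47.5 43.1] long axis ang 75.2 px [192.  306.5]
black yoke c [421.  222.2] size [35.  34.7] long axis ang 75.2 px [188.6 307.6]
steel collar c [ 420.  -221.3] size [28.4 29.7] long axis ang 115.2 px [442.3 304.6]
copper c [473.6  -8. ] size [29.5 31.1] long axis ang 115.6 px [318.8 275.6]
-75.39843093935539
```

View pics/crop0.png

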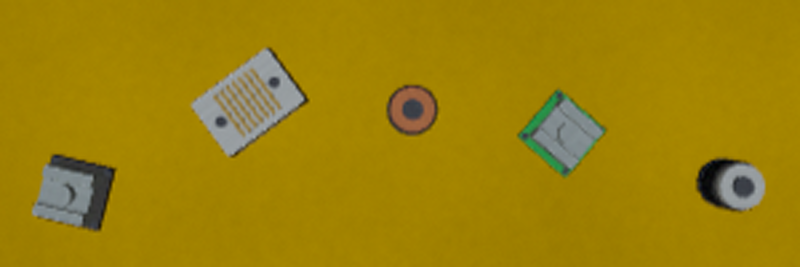

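The views show the white, blue and red trays at top-image pixels (105,252), (303,185) and (517,257). The parts are black joint (190,307), carriage (258,272), copper (319,276), green (376,285) and steel (442,305). All measured sizes match the spec. I'll start with the steel sleeve at (420,-221) mm.

play_rows --series '[{"hand": 70, "x": 0.79, "y": 0.96, "z": -0.3}, {"hand": 70, "x": 0.79, "y": 0.96, "z": -0.3}, {"hand": 70, "x": 0.79, "y": 0.96, "z": -0.3}, {"hand": 70, "x": 0.79, "y": 0.96, "z": -0.3}, {"hand": 70, "x": 0.79, "y": 0.96, "z": -0.3}, {"hand": 70, "x": 0.79, "y": 0.96, "z": -0.3}, {"hand": 70, "x": 0.79, "y": 0.96, "z": -0.3}, {"hand": 70, "x": 0.79, "y": 0.96, "z": -0.3}, {"hand": 70, "x": 0.79, "y": 0.96, "z": -0.3}, {"hand": 70, "x": 0.79, "y": 0.96, "z": -0.3}, {"hand": 70, "x": 0.79, "y": 0.96, "z": -0.3}, {"hand": 70, "x": 0.79, "y": 0.96, "z": -0.3}, {"hand": 70, "x": 0.79, "y": 0.96, "z": -0.3}, {"hand": 70, "x": 0.73, "y": 0.92, "z": -0.2}, {"hand": 70}, {"hand": 70}, {"hand": 70}]' --newtons 45

```text
invalid input
```

play_rows --series '[{"hand": 70, "x": 0.8, "y": 0.96, "z": -0.3, "twist": 0}, {"hand": 70, "x": 0.8, "y": 0.96, "z": -0.3, "twist": 0}]' --newtons 45

```text
time_s: 0.35
eef_pos: [0.185, -0.508, 0.2882]
ee_rot: [-0.0, 0.992, 0.126, -0.0]
wrist_force: [0.8, -0.5, 0.3]
grip_width: 0.0698
grasp_force: 0.0
```

play_rows --series '[{"hand": 70, "x": 0.78, "y": 0.96, "z": -0.3, "twist": 0}, {"hand": 70, "x": 0.78, "y": 0.96, "z": -0.3, "twist": 0}, {"hand": 70, "x": 0.78, "y": 0.96, "z": -0.3, "twist": 0}, {"hand": 70, "x": 0.78, "y": 0.96, "z": -0.3, "twist": 0}, {"hand": 70, "x": 0.78, "y": 0.96, "z": -0.3, "twist": 0}, {"hand": 70, "x": 0.78, "y": 0.96, "z": -0.3, "twist": 0}, {"hand": 70, "x": 0.78, "y": 0.96, "z": -0.3, "twist": 0}, {"hand": 70, "x": 0.78, "y": 0.96, "z": -0.3, "twist": 0}, {"hand": 70, "x": 0.78, "y": 0.96, "z": -0.3, "twist": 0}, {"hand": 70, "x": 0.78, "y": 0.96, "z": -0.3, "twist": 0}, {"hand": 70, "x": 0.8, "y": 0.94, "z": -0.3, "twist": 0}, {"hand": 70, "x": 0.8, "y": 0.94, "z": -0.2, "twist": 0}, {"hand": 70, "x": 0, "y": 0, "z": 0, "twist": 0}]'

```text
time_s: 1.65
eef_pos: [0.4212, -0.219, 0.2006]
ee_rot: [-0.001, 0.992, 0.128, -0.0]
wrist_force: [0.1, -1.2, 0.4]
grip_width: 0.0701
grasp_force: 0.0
```

```bash
cat > w.py <<'E'
import sys; from h import *
from scipy.spatial.transform import Rotation as R
def wrist():
    st=readout.state(); s=optics.snapshot("wrist"); T=np.eye(4); w,x,y,z=st["ee_rot"]
    T[:3,:3]=R.from_quat([x,y,z,w]).as_matrix(); T[:3,3]=st["eef_pos"]; s["T"]=T@np.array(s["tool_from_camera"]); return st,s
if __name__=="__main__":
    st,s=wrist(); print(st["eef_pos"],tooldir(st),st["qpos"],np.round(s["tool_from_camera"],3).tolist(),s["vfov"])
    cv2.imwrite("pics/%s.png"%sys.argv[1],s["image"][:,:,::-1])
E
python3 w.py w1
```

```text
[ 0.42115226 -0.21904299  0.20055894] -75.24753597550477 [-6.42502181e-01  1.37031594e-03  1.81058057e+00  7.78924131e-04
  1.33101553e+00  6.70629368e-01] [[0.0, -0.962, -0.274, 0.069], [1.0, 0.0, -0.0, -0.0], [0.001, -0.274, 0.962, -0.07], [0.0, 0.0, 0.0, 1.0]] 62.36684698429435
```

View pics/w1.png

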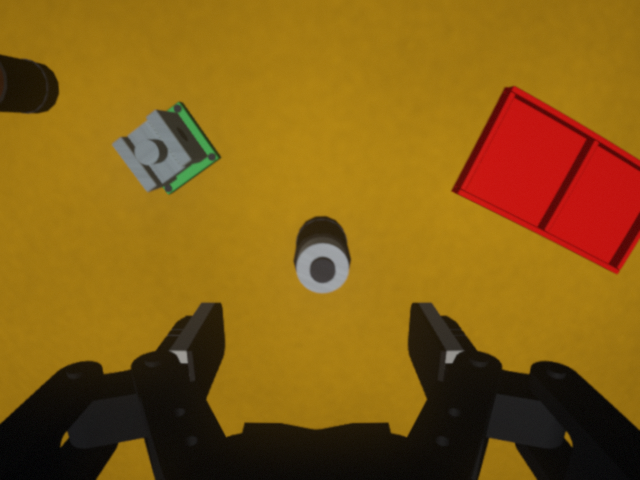

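The wrist view shows the steel collar centred near (322,268), midway between the fingers. The green joint is at (165,148) and the red tray is on the right.

Run:
```python
from w import *
st,s=wrist(); print(ray(s,[[322,268]],.064), ray(s,[[322,270]],.068), ray(s,[[220,156],[178,102]],.008), ray(s,[[513,87],[617,272]],.014))
```

```text
[[ 0.41868248 -0.22384618]] [[ 0.41890168 -0.22373372]] [[ 0.45775078 -0.14508902]
 [ 0.48462952 -0.11172937]] [[ 0.54800256 -0.31403373]
 [ 0.45320239 -0.43865143]]
```

play_rows --series '[{"hand": 70, "x": -0.08, "y": -0.14, "z": -0.9, "twist": 0}, {"hand": 70, "x": 0, "y": 0, "z": -0.9, "twist": 0}, {"hand": 70, "x": 0, "y": 0, "z": -0.9, "twist": 0}, {"hand": 70, "x": 0, "y": 0, "z": -0.9, "twist": 0}, {"hand": 70, "x": 0, "y": 0, "z": -0.6, "twist": 0}, {"hand": 60, "x": 0, "y": 0, "z": -0.38, "twist": 0}, {"hand": 25, "x": 0, "y": 0, "z": 0, "twist": 0}, {"hand": 25, "x": 0, "y": 0, "z": 0, "twist": 0}, {"hand": 25, "x": 0, "y": 0, "z": 0, "twist": 0}, {"hand": 25, "x": 0, "y": 0, "z": 0, "twist": 0}, {"hand": 25, "x": 0, "y": 0, "z": 0, "twist": 0}, {"hand": 25, "x": 0, "y": 0, "z": 0, "twist": 0}]'

```text
time_s: 2.95
eef_pos: [0.4181, -0.2252, 0.0876]
ee_rot: [0.0, 0.992, 0.127, 0.0]
wrist_force: [-2.2, -1.0, 8.1]
grip_width: 0.0317
grasp_force: 44.9
```

play_rows --series '[{"hand": 25, "x": 0, "y": 0, "z": 0.3, "twist": 0}, {"hand": 25, "x": 0, "y": 0, "z": 0.7, "twist": 0}, {"hand": 25, "x": 0, "y": 0, "z": 1, "twist": 0}, {"hand": 25, "x": 0, "y": 0, "z": 1, "twist": 0}, {"hand": 25, "x": 0, "y": 0.6, "z": 1, "twist": 0}, {"hand": 25, "x": 0.2, "y": 1, "z": 1, "twist": 0}, {"hand": 25, "x": 0.4, "y": 1, "z": 0, "twist": -0.4}, {"hand": 25, "x": 0.7, "y": 1, "z": 0, "twist": -0.4}, {"hand": 25, "x": 0.9, "y": 1, "z": 0, "twist": -0.4}, {"hand": 25, "x": 0.9, "y": 1, "z": 0, "twist": -0.4}, {"hand": 25, "x": 0.9, "y": 0.9, "z": 0, "twist": -0.4}, {"hand": 25, "x": 0.9, "y": 0.8, "z": 0, "twist": -0.4}, {"hand": 25, "x": 0.9, "y": 0.6, "z": 0, "twist": 0}, {"hand": 25, "x": 0.9, "y": 0.3, "z": 0, "twist": 0}, {"hand": 25, "x": 0.9, "y": 0.1, "z": 0, "twist": 0}, {"hand": 25, "x": 0.8, "y": 0, "z": 0, "twist": 0}, {"hand": 25, "x": 0.5, "y": 0, "z": 0, "twist": 0}, {"hand": 25, "x": 0, "y": 0, "z": 0, "twist": 0}, {"hand": 25, "x": 0, "y": 0, "z": 0, "twist": 0}]'

```text
time_s: 4.85
eef_pos: [0.64, -0.0173, 0.2118]
ee_rot: [-0.0, 1.0, 0.002, -0.0]
wrist_force: [-0.3, 0.3, -1.3]
grip_width: 0.0318
grasp_force: 44.9
```

```bash
python3 w.py w2
```

```text
[ 0.63999548 -0.01733233  0.21181868] -89.79403418683653 [-1.47368467e-01  3.29222936e-01  1.40499292e+00  1.20344222e-04
  1.40810920e+00  1.41981346e+00] [[0.0, -0.962, -0.274, 0.069], [1.0, 0.0, -0.0, 0.0], [0.0, -0.274, 0.962, -0.07], [0.0, 0.0, 0.0, 1.0]] 62.36684698429435
```

View pics/w2.png

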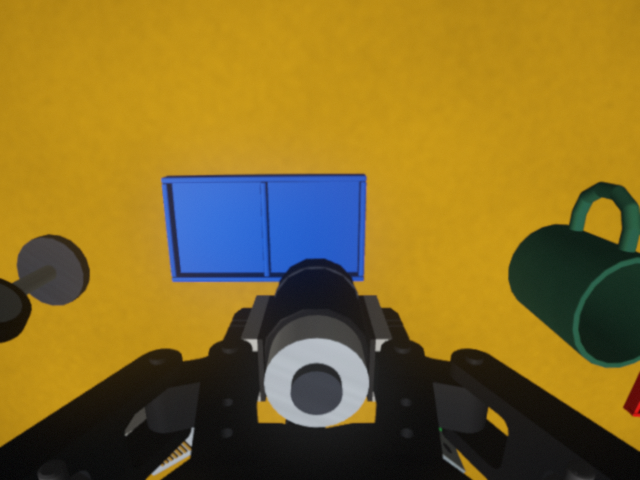

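The steel sleeve is held upright. The blue tray's corners are at (163,177), (366,175), (364,280) and (174,282). The mug and the lens mount are well clear.

Run:
```python
from w import *
st,s=wrist(); p=ray(s,[[163,177],[366,175],[364,280],[174,282]],.014); print(p,p.mean(0))
```

```text
[[ 0.68080066  0.08707791]
 [ 0.68207513 -0.05067767]
 [ 0.60695486 -0.05203625]
 [ 0.60455508  0.08648415]] [0.64359643 0.01771204]
```

play_rows --series '[{"hand": 25, "x": 0.15, "y": 0.05, "z": -0.9, "twist": 0}, {"hand": 25, "x": 0, "y": 0, "z": -1, "twist": 0}, {"hand": 25, "x": 0, "y": 0, "z": -1, "twist": 0}, {"hand": 25, "x": 0, "y": 0, "z": -1, "twist": 0}, {"hand": 25, "x": 0, "y": 0, "z": -0.5, "twist": 0}, {"hand": 25, "x": 0, "y": 0, "z": -0.2, "twist": 0}, {"hand": 25, "x": 0, "y": 0, "z": -0.17, "twist": 0}, {"hand": 25, "x": 0, "y": 0, "z": 0, "twist": 0}, {"hand": 25, "x": 0, "y": 0, "z": 0, "twist": 0}]'

```text
time_s: 5.85
eef_pos: [0.6445, -0.0162, 0.0936]
ee_rot: [0.0, 1.0, 0.002, 0.001]
wrist_force: [0.7, -0.3, -1.6]
grip_width: 0.0322
grasp_force: 44.9
```

play_rows --series '[{"hand": 25, "x": 0, "y": 0, "z": -0.06, "twist": 0}, {"hand": 36, "x": 0, "y": 0, "z": 0, "twist": 0}, {"hand": 42, "x": 0, "y": 0, "z": 0, "twist": 0}, {"hand": 46, "x": 0, "y": 0, "z": 0, "twist": 0}, {"hand": 46, "x": 0, "y": 0, "z": 0, "twist": 0}, {"hand": 46, "x": 0, "y": 0, "z": 0.5, "twist": 0}, {"hand": 46, "x": 0, "y": 0, "z": 1, "twist": 0}, {"hand": 46, "x": 0, "y": 0, "z": 1, "twist": 0}, {"hand": 46, "x": 0, "y": 0, "z": 1, "twist": 0}, {"hand": 60, "x": -0.4, "y": 0, "z": 0.8, "twist": 0}, {"hand": 60, "x": -0.9, "y": 0.1, "z": 0, "twist": 0}, {"hand": 60, "x": -1, "y": 0.1, "z": 0, "twist": 0}, {"hand": 60, "x": -1, "y": 0.1, "z": 0, "twist": 0}, {"hand": 60, "x": -1, "y": 0, "z": 0, "twist": 0}, {"hand": 60, "x": -1, "y": 0, "z": 0, "twist": 0}, {"hand": 60, "x": -0.9, "y": 0, "z": 0, "twist": 0}, {"hand": 60, "x": -0.6, "y": 0, "z": 0, "twist": 0}, {"hand": 60, "x": 0, "y": 0, "z": 0, "twist": 0}, {"hand": 60, "x": 0, "y": 0, "z": 0, "twist": 0}]'

```text
time_s: 7.75
eef_pos: [0.4747, -0.0087, 0.1996]
ee_rot: [0.0, 1.0, 0.002, 0.001]
wrist_force: [0.3, 0.7, 0.7]
grip_width: 0.0601
grasp_force: 0.0
```

Run:
```python
from w import *
st,s=wrist(); im=s["image"]; hsv=cv2.cvtColor(im,cv2.COLOR_RGB2HSV); print(st["eef_pos"],tooldir(st))
m=((hsv[...,0]<14)&(hsv[...,1]>80)&(hsv[...,2]>60)).astype(np.uint8); m[:,:200]=0;m[:,440:]=0
cs,_=cv2.findContours(m,0,2); c=max(cs,key=cv2.contourArea); p,r=cv2.minEnclosingCircle(c); print(p,r,ray(s,[p,(p[0]+r,p[1])],.064))
cv2.imwrite("pics/w3.png",im[...,::-1])
t=optics.snapshot("top"); cv2.imwrite("pics/t3.png",t["image"][140:340,:,::-1])
```

```text
[ 0.47466456 -0.00873527  0.19959174] -89.80764752851553
(315.1452331542969, 263.30706787109375) 27.391271591186523 [[ 0.47547215 -0.00825025]
 [ 0.47552284 -0.02322039]]
```

View pics/w3.png

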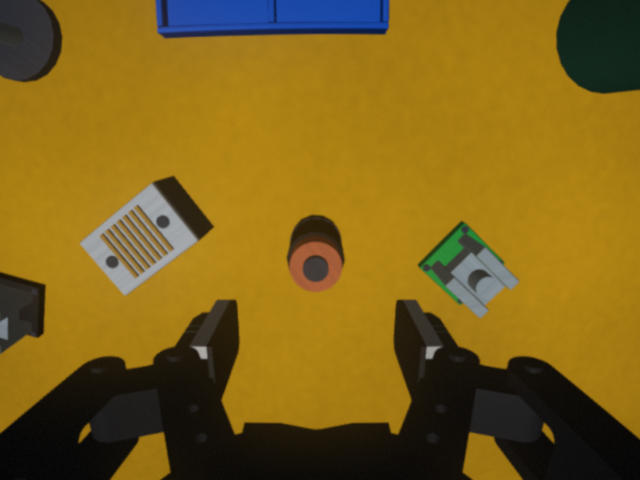

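The copper collar is at (315,263), within 1 mm of the tool axis, with nothing near the fingers. I'll descend and grip.

play_rows --series '[{"hand": 60, "x": 0, "y": 0, "z": -0.9, "twist": 0}, {"hand": 60, "x": 0, "y": 0, "z": -1, "twist": 0}, {"hand": 60, "x": 0, "y": 0, "z": -1, "twist": 0}, {"hand": 60, "x": 0, "y": 0, "z": -0.9, "twist": 0}, {"hand": 60, "x": 0, "y": 0, "z": -0.5, "twist": 0}, {"hand": 60, "x": 0, "y": 0, "z": -0.2, "twist": 0}, {"hand": 25, "x": 0, "y": 0, "z": 0, "twist": 0}, {"hand": 25, "x": 0, "y": 0, "z": 0, "twist": 0}, {"hand": 25, "x": 0, "y": 0, "z": 0, "twist": 0}, {"hand": 25, "x": 0, "y": 0, "z": 0, "twist": 0}, {"hand": 25, "x": 0, "y": 0, "z": 0, "twist": 0}, {"hand": 25, "x": 0, "y": 0, "z": 0, "twist": 0}]'

```text
time_s: 9.05
eef_pos: [0.4747, -0.0087, 0.0871]
ee_rot: [0.0, 1.0, 0.002, 0.001]
wrist_force: [-1.1, 0.7, 8.6]
grip_width: 0.0321
grasp_force: 44.9
```

play_rows --series '[{"hand": 25, "x": 0, "y": 0, "z": 0.3, "twist": 0}, {"hand": 25, "x": 0, "y": 0, "z": 0.7, "twist": 0}, {"hand": 25, "x": 0, "y": 0, "z": 1, "twist": 0}, {"hand": 25, "x": 0, "y": 0, "z": 1, "twist": 0}, {"hand": 25, "x": 0.3, "y": 0.3, "z": 1, "twist": 0}, {"hand": 25, "x": 0.6, "y": 0.4, "z": 1, "twist": 0}, {"hand": 25, "x": 0.9, "y": 0.4, "z": 0, "twist": 0}, {"hand": 25, "x": 0.9, "y": 0.4, "z": 0, "twist": 0}, {"hand": 25, "x": 0.9, "y": 0.4, "z": 0, "twist": 0}, {"hand": 25, "x": 0.9, "y": 0.4, "z": 0, "twist": 0}, {"hand": 25, "x": 0.9, "y": 0.13, "z": 0, "twist": 0}, {"hand": 25, "x": 0.8, "y": 0, "z": 0, "twist": 0}, {"hand": 25, "x": 0.54, "y": 0, "z": 0, "twist": 0}, {"hand": 25, "x": 0, "y": 0, "z": 0, "twist": 0}, {"hand": 25, "x": 0, "y": 0, "z": 0, "twist": 0}]'

```text
time_s: 10.55
eef_pos: [0.6423, 0.0521, 0.2111]
ee_rot: [-0.0, 1.0, 0.002, -0.0]
wrist_force: [-0.2, -0.0, -1.6]
grip_width: 0.032
grasp_force: 44.9
```

```bash
python3 w.py w4
```

```text
[0.64227881 0.05208049 0.21114958] -89.79976345404933 [-3.85931579e-02  3.37948401e-01  1.39482175e+00  9.37570541e-05
  1.40943377e+00  1.52869325e+00] [[0.0, -0.962, -0.274, 0.069], [1.0, 0.0, -0.0, 0.0], [0.0, -0.274, 0.962, -0.07], [0.0, 0.0, 0.0, 1.0]] 62.36684698429435
```

View pics/w4.png

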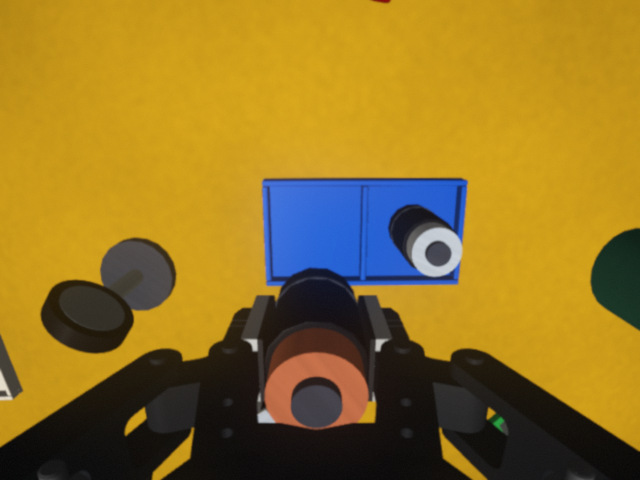

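The steel sleeve stands upright in the right bay at (437,250). The copper sleeve is held upright above the left bay.

play_rows --series '[{"hand": 25, "x": 0, "y": 0, "z": -0.9, "twist": 0}, {"hand": 25, "x": 0, "y": 0, "z": -1, "twist": 0}, {"hand": 25, "x": 0, "y": 0, "z": -1, "twist": 0}, {"hand": 25, "x": 0, "y": 0, "z": -1, "twist": 0}, {"hand": 25, "x": 0, "y": 0, "z": -0.5, "twist": 0}, {"hand": 25, "x": 0, "y": 0, "z": -0.2, "twist": 0}, {"hand": 25, "x": 0, "y": 0, "z": -0.2, "twist": 0}, {"hand": 25, "x": 0, "y": 0, "z": 0, "twist": 0}, {"hand": 36, "x": 0, "y": 0, "z": 0, "twist": 0}, {"hand": 42, "x": 0, "y": 0, "z": 0, "twist": 0}, {"hand": 46, "x": 0, "y": 0, "z": 0, "twist": 0}, {"hand": 46, "x": 0, "y": 0, "z": 0, "twist": 0}, {"hand": 46, "x": 0, "y": 0, "z": 0.5, "twist": 0}, {"hand": 46, "x": 0, "y": 0, "z": 1, "twist": 0}, {"hand": 46, "x": 0, "y": 0, "z": 1, "twist": 0}, {"hand": 46, "x": 0, "y": 0, "z": 1, "twist": 0}, {"hand": 46, "x": 0, "y": 0, "z": 0.9, "twist": 0}, {"hand": 46, "x": 0, "y": 0, "z": 0, "twist": 0}]'

```text
time_s: 12.4
eef_pos: [0.6436, 0.0521, 0.2057]
ee_rot: [0.0, 1.0, 0.002, 0.003]
wrist_force: [-0.3, -0.6, 0.1]
grip_width: 0.0458
grasp_force: 0.0
```

play_rows --series '[{"hand": 60, "x": -0.8, "y": -0.3, "z": 0, "twist": 0.5}, {"hand": 60, "x": -0.9, "y": -0.7, "z": 0, "twist": 0.9}, {"hand": 60, "x": -0.9, "y": -0.8, "z": 0, "twist": 1}, {"hand": 60, "x": -0.9, "y": -0.8, "z": 0, "twist": 1}, {"hand": 60, "x": -0.9, "y": -0.8, "z": 0, "twist": 1}, {"hand": 60, "x": -0.9, "y": -0.8, "z": 0, "twist": 1}, {"hand": 60, "x": -0.9, "y": -0.8, "z": 0, "twist": 1}, {"hand": 60, "x": -0.7, "y": -0.8, "z": 0, "twist": 1}, {"hand": 60, "x": -0.5, "y": -0.5, "z": 0, "twist": 0.6}, {"hand": 60, "x": -0.1, "y": -0.2, "z": 0, "twist": 0.2}, {"hand": 60, "x": 0, "y": 0, "z": 0, "twist": 0}, {"hand": 60, "x": 0, "y": 0, "z": 0, "twist": 0}]'

```text
time_s: 13.6
eef_pos: [0.4552, -0.1103, 0.2013]
ee_rot: [-0.0, 0.909, 0.417, 0.0]
wrist_force: [-0.8, -0.5, -0.3]
grip_width: 0.0604
grasp_force: 0.0
```

```bash
python3 w.py w5
```

```text
[ 0.45524335 -0.11029453  0.2013159 ] -40.66508539812975 [-4.02486358e-01 -1.34022070e-02  1.82364529e+00  1.69800955e-04
  1.33119974e+00  3.07212980e-01] [[0.0, -0.962, -0.273, 0.069], [1.0, 0.0, -0.001, -0.0], [0.001, -0.273, 0.962, -0.07], [0.0, 0.0, 0.0, 1.0]] 62.36684698429435
```

View pics/w5.png

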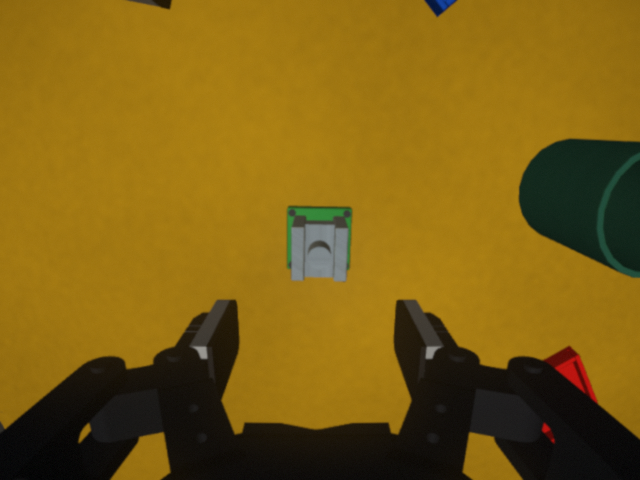

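The green joint is centred between the pads at (320,245) with its yoke sides parallel to them. I'll descend and grip.

play_rows --series '[{"hand": 60, "x": 0, "y": -0.04, "z": -0.9, "twist": 0}, {"hand": 60, "x": 0, "y": 0, "z": -1, "twist": 0}, {"hand": 60, "x": 0, "y": 0, "z": -1, "twist": 0}, {"hand": 60, "x": 0, "y": 0, "z": -1, "twist": 0}, {"hand": 60, "x": 0, "y": 0, "z": -0.5, "twist": 0}, {"hand": 60, "x": 0, "y": 0, "z": -0.22, "twist": 0}, {"hand": 25, "x": 0, "y": 0, "z": 0, "twist": 0}, {"hand": 25, "x": 0, "y": 0, "z": 0, "twist": 0}, {"hand": 25, "x": 0, "y": 0, "z": 0, "twist": 0}, {"hand": 25, "x": 0, "y": 0, "z": 0, "twist": 0}, {"hand": 25, "x": 0, "y": 0, "z": 0, "twist": 0}, {"hand": 25, "x": 0, "y": 0, "z": 0, "twist": 0}]'

```text
time_s: 14.85
eef_pos: [0.4557, -0.1116, 0.0867]
ee_rot: [0.001, 0.909, 0.418, 0.001]
wrist_force: [0.0, 1.3, 8.0]
grip_width: 0.0335
grasp_force: 45.9
```

play_rows --series '[{"hand": 25, "x": 0, "y": 0, "z": 0.3, "twist": 0}, {"hand": 25, "x": 0, "y": 0, "z": 0.7, "twist": 0}, {"hand": 25, "x": 0, "y": 0, "z": 1, "twist": 0}, {"hand": 25, "x": 0, "y": 0, "z": 1, "twist": 0}, {"hand": 25, "x": 0, "y": -0.4, "z": 1, "twist": 0.2}, {"hand": 25, "x": 0, "y": -0.8, "z": 1, "twist": 0.5}, {"hand": 25, "x": 0, "y": -0.9, "z": 0, "twist": 0.5}, {"hand": 25, "x": 0, "y": -1, "z": 0, "twist": 0.5}, {"hand": 25, "x": 0, "y": -1, "z": 0, "twist": 0.5}, {"hand": 25, "x": 0.2, "y": -1, "z": 0, "twist": 0.5}, {"hand": 25, "x": 0.2, "y": -1, "z": 0, "twist": 0.5}, {"hand": 25, "x": 0.2, "y": -1, "z": 0, "twist": 0.5}, {"hand": 25, "x": 0.2, "y": -1, "z": 0, "twist": 0.5}, {"hand": 25, "x": 0.2, "y": -1, "z": 0, "twist": 0.5}, {"hand": 25, "x": 0.2, "y": -1, "z": 0, "twist": 0.5}, {"hand": 25, "x": 0.2, "y": -0.9, "z": 0, "twist": 0}, {"hand": 25, "x": 0.2, "y": -0.6, "z": 0, "twist": 0}, {"hand": 25, "x": 0, "y": -0.24, "z": 0, "twist": 0}, {"hand": 25, "x": 0, "y": 0, "z": 0, "twist": 0}, {"hand": 25, "x": 0, "y": 0, "z": 0, "twist": 0}]'

```text
time_s: 16.85
eef_pos: [0.495, -0.4068, 0.2108]
ee_rot: [-0.0, 0.763, 0.647, 0.0]
wrist_force: [-0.6, 1.2, -2.0]
grip_width: 0.0334
grasp_force: 45.1
```

```bash
python3 w.py w6
python3 - <<'E'
from w import *
st,s=wrist(); hsv=cv2.cvtColor(s["image"],cv2.COLOR_RGB2HSV)
m=(((hsv[...,0]<6)|(hsv[...,0]>174))&(hsv[...,1]>150)&(hsv[...,2]>50)).astype(np.uint8)
c=max(cv2.findContours(m,0,1)[0],key=cv2.contourArea); w=ray(s,c.reshape(-1,2),.014)
print(cv2.minAreaRect((w*1000).astype(np.float32)))
E
```

```text
[ 0.49499105 -0.4067825   0.21081756] -9.3951662760169 [-8.08072832e-01  3.30565123e-01  1.40529941e+00  5.71866370e-05
  1.40601294e+00 -6.44105614e-01] [[0.0, -0.962, -0.273, 0.069], [1.0, 0.0, -0.0, -0.0], [0.001, -0.273, 0.962, -0.07], [0.0, 0.0, 0.0, 1.0]] 62.36684698429435
((503.3143310546875, -363.12921142578125), (114.85387420654297, 74.5756607055664), 80.42829895019531)
```

View pics/w6.png

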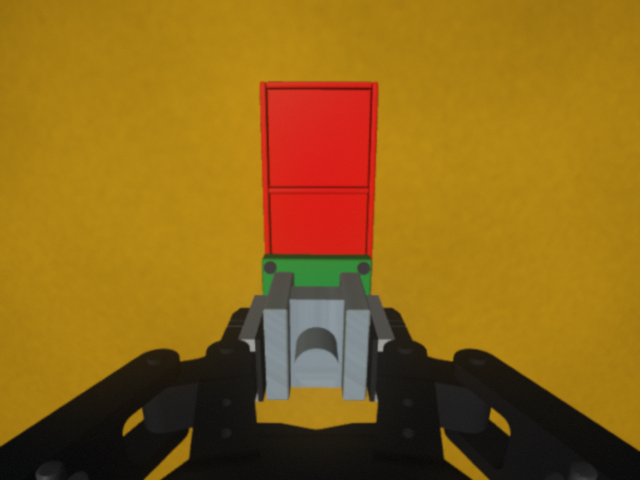

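The joint is held square over the red tray, whose far edge is at row 84 and divider at row 190. Its centre works out at (501,-375) mm, so I'll shift -2 mm in y and lower.

play_rows --series '[{"hand": 25, "x": 0.02, "y": -0.09, "z": -0.9, "twist": 0}, {"hand": 25, "x": 0, "y": 0, "z": -1, "twist": 0}, {"hand": 25, "x": 0, "y": 0, "z": -1, "twist": 0}, {"hand": 25, "x": 0, "y": 0, "z": -1, "twist": 0}, {"hand": 25, "x": 0, "y": 0, "z": -0.5, "twist": 0}, {"hand": 25, "x": 0, "y": 0, "z": -0.2, "twist": 0}, {"hand": 25, "x": 0, "y": 0, "z": -0.2, "twist": 0}, {"hand": 25, "x": 0, "y": 0, "z": 0, "twist": 0}, {"hand": 36, "x": 0, "y": 0, "z": 0, "twist": 0}, {"hand": 42, "x": 0, "y": 0, "z": 0, "twist": 0}, {"hand": 46, "x": 0, "y": 0, "z": 0, "twist": 0}, {"hand": 46, "x": 0, "y": 0, "z": 0, "twist": 0}, {"hand": 46, "x": 0, "y": 0, "z": 0.5, "twist": 0}, {"hand": 46, "x": 0, "y": 0, "z": 1, "twist": 0}, {"hand": 46, "x": 0, "y": 0, "z": 1, "twist": 0}, {"hand": 46, "x": 0, "y": 0, "z": 1, "twist": 0}, {"hand": 46, "x": 0, "y": 0, "z": 1, "twist": 0}, {"hand": 46, "x": 0, "y": 0, "z": 0, "twist": 0}]'

```text
time_s: 18.75
eef_pos: [0.4964, -0.4104, 0.208]
ee_rot: [0.003, 0.763, 0.647, 0.0]
wrist_force: [-1.4, -0.0, -0.2]
grip_width: 0.0459
grasp_force: 0.0
```

play_rows --series '[{"hand": 60, "x": -0.1, "y": 0.5, "z": 0, "twist": 0}, {"hand": 60, "x": -0.15, "y": 0.9, "z": 0, "twist": 0}, {"hand": 60, "x": -0.15, "y": 1, "z": 0, "twist": 0}, {"hand": 60, "x": -0.15, "y": 1, "z": 0, "twist": 0}, {"hand": 60, "x": -0.15, "y": 1, "z": 0, "twist": 0}, {"hand": 60, "x": -0.15, "y": 1, "z": 0, "twist": 0}, {"hand": 60, "x": -0.15, "y": 1, "z": 0, "twist": 0}, {"hand": 60, "x": -0.15, "y": 1, "z": 0, "twist": 0}, {"hand": 60, "x": -0.15, "y": 1, "z": 0, "twist": 0}, {"hand": 60, "x": -0.15, "y": 1, "z": 0, "twist": 0}, {"hand": 60, "x": -0.15, "y": 1, "z": 0, "twist": 0}, {"hand": 60, "x": -0.15, "y": 1, "z": 0, "twist": 0}, {"hand": 60, "x": -0.15, "y": 1, "z": 0, "twist": 0}, {"hand": 60, "x": -0.15, "y": 1, "z": 0, "twist": 0}, {"hand": 60, "x": -0.15, "y": 1, "z": 0, "twist": 0}, {"hand": 60, "x": -0.15, "y": 1, "z": 0, "twist": 0}]'

```text
time_s: 20.35
eef_pos: [0.4357, -0.0232, 0.2025]
ee_rot: [-0.001, 0.763, 0.647, -0.0]
wrist_force: [0.9, -0.5, -0.1]
grip_width: 0.0599
grasp_force: 0.0
```

play_rows --series '[{"hand": 60, "x": -0.1, "y": 1, "z": 0, "twist": -0.3}, {"hand": 60, "x": -0.1, "y": 1, "z": 0, "twist": -0.3}, {"hand": 60, "x": -0.1, "y": 1, "z": 0, "twist": -0.3}, {"hand": 60, "x": -0.1, "y": 1, "z": 0, "twist": 0}, {"hand": 60, "x": -0.1, "y": 1, "z": 0, "twist": 0}, {"hand": 60, "x": -0.1, "y": 1, "z": 0, "twist": 0}, {"hand": 60, "x": -0.05, "y": 1, "z": 0, "twist": 0}, {"hand": 60, "x": 0, "y": 1, "z": 0, "twist": 0}, {"hand": 60, "x": 0, "y": 1, "z": 0, "twist": 0}, {"hand": 60, "x": 0, "y": 0.7, "z": 0, "twist": 0}, {"hand": 60, "x": 0, "y": 0.2, "z": 0, "twist": 0}, {"hand": 60, "x": 0, "y": 0, "z": 0, "twist": 0}, {"hand": 60, "x": 0, "y": 0, "z": 0, "twist": 0}]'

```text
time_s: 21.65
eef_pos: [0.4203, 0.2223, 0.2029]
ee_rot: [-0.0, 0.792, 0.61, -0.0]
wrist_force: [-0.3, -0.3, 0.8]
grip_width: 0.06
grasp_force: 0.0
```

```bash
python3 w.py w7
```

```text
[0.42029102 0.22228885 0.20287   ] -14.799867830898418 [ 3.24321849e-01  7.31576163e-04  1.80628737e+00 -1.32568534e-04
  1.33525046e+00  5.82659135e-01] [[0.0, -0.962, -0.273, 0.069], [1.0, 0.0, -0.0, -0.0], [0.001, -0.273, 0.962, -0.07], [0.0, 0.0, 0.0, 1.0]] 62.36684698429435
```

View pics/w7.png

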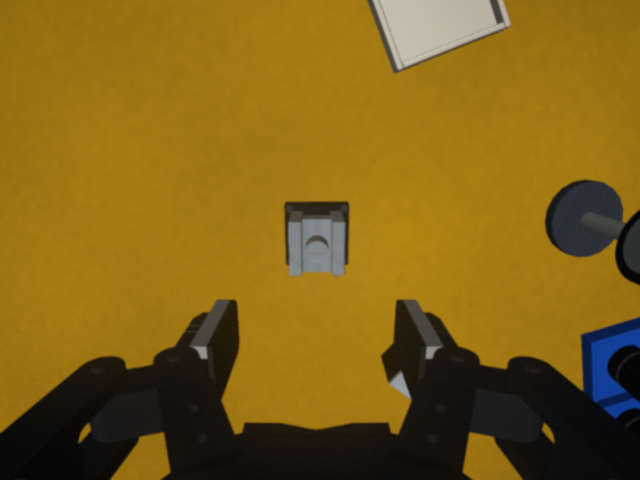

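The black joint is square to the pads at (317,242), and the carriage is well to one side of the right finger. I'll descend with a small +y correction.

play_rows --series '[{"hand": 60, "x": 0.02, "y": 0.1, "z": -0.9, "twist": 0}, {"hand": 60, "x": 0, "y": 0, "z": -1, "twist": 0}, {"hand": 60, "x": 0, "y": 0, "z": -1, "twist": 0}, {"hand": 60, "x": 0, "y": 0, "z": -1, "twist": 0}, {"hand": 60, "x": 0, "y": 0, "z": -0.5, "twist": 0}, {"hand": 60, "x": 0, "y": 0, "z": -0.26, "twist": 0}, {"hand": 25, "x": 0, "y": 0, "z": 0, "twist": 0}, {"hand": 25, "x": 0, "y": 0, "z": 0, "twist": 0}, {"hand": 25, "x": 0, "y": 0, "z": 0, "twist": 0}, {"hand": 25, "x": 0, "y": 0, "z": 0, "twist": 0}, {"hand": 25, "x": 0, "y": 0, "z": 0, "twist": 0}, {"hand": 25, "x": 0, "y": 0, "z": 0, "twist": 0}]'

```text
time_s: 22.9
eef_pos: [0.4216, 0.2255, 0.0876]
ee_rot: [0.0, 0.792, 0.61, 0.001]
wrist_force: [-0.6, -0.4, 7.4]
grip_width: 0.0334
grasp_force: 46.2
```

play_rows --series '[{"hand": 25, "x": 0, "y": 0, "z": 0.3, "twist": 0}, {"hand": 25, "x": 0, "y": 0, "z": 0.7, "twist": 0}, {"hand": 25, "x": 0, "y": 0, "z": 1, "twist": 0}, {"hand": 25, "x": 0, "y": 0, "z": 1, "twist": 0}, {"hand": 25, "x": 0, "y": -0.4, "z": 1, "twist": 0}, {"hand": 25, "x": 0, "y": -0.8, "z": 1, "twist": 0}, {"hand": 25, "x": 0, "y": -0.9, "z": 0, "twist": 0}, {"hand": 25, "x": 0, "y": -1, "z": 0, "twist": 0}, {"hand": 25, "x": 0, "y": -1, "z": 0, "twist": 0}, {"hand": 25, "x": 0, "y": -1, "z": 0, "twist": 0}, {"hand": 25, "x": 0, "y": -1, "z": 0, "twist": 0}, {"hand": 25, "x": 0.2, "y": -1, "z": 0, "twist": 0}, {"hand": 25, "x": 0.2, "y": -1, "z": 0, "twist": 0}, {"hand": 25, "x": 0.2, "y": -1, "z": 0, "twist": 0}, {"hand": 25, "x": 0.2, "y": -1, "z": 0, "twist": 0}, {"hand": 25, "x": 0.2, "y": -1, "z": 0, "twist": 0}, {"hand": 25, "x": 0.2, "y": -1, "z": 0, "twist": 0}]'

```text
time_s: 24.6
eef_pos: [0.4511, -0.0782, 0.2122]
ee_rot: [0.0, 0.792, 0.61, 0.0]
wrist_force: [0.3, -0.5, -1.8]
grip_width: 0.0333
grasp_force: 45.3
```

play_rows --series '[{"hand": 25, "x": 0.2, "y": -1, "z": 0, "twist": 0.2}, {"hand": 25, "x": 0.2, "y": -1, "z": 0, "twist": 0.2}, {"hand": 25, "x": 0.2, "y": -1, "z": 0, "twist": 0.2}, {"hand": 25, "x": 0.3, "y": -1, "z": 0, "twist": 0.3}, {"hand": 25, "x": 0.3, "y": -1, "z": 0, "twist": 0}, {"hand": 25, "x": 0.3, "y": -1, "z": 0, "twist": 0}, {"hand": 25, "x": 0.3, "y": -1, "z": 0, "twist": 0}, {"hand": 25, "x": 0.2, "y": -1, "z": 0, "twist": 0}, {"hand": 25, "x": 0.2, "y": -0.9, "z": 0, "twist": 0}, {"hand": 25, "x": 0, "y": -0.5, "z": 0, "twist": 0}, {"hand": 25, "x": 0, "y": -0.2, "z": 0, "twist": 0}, {"hand": 25, "x": 0, "y": 0, "z": 0, "twist": 0}, {"hand": 25, "x": 0, "y": 0, "z": 0, "twist": 0}]'

```text
time_s: 25.9
eef_pos: [0.506, -0.3164, 0.2118]
ee_rot: [-0.0, 0.763, 0.647, 0.0]
wrist_force: [-0.4, -1.0, -2.1]
grip_width: 0.033
grasp_force: 45.3
```

```bash
python3 w.py w8
python3 - <<'E'
from w import *
st,s=wrist(); hsv=cv2.cvtColor(s["image"],cv2.COLOR_RGB2HSV)
m=(((hsv[...,0]<6)|(hsv[...,0]>174))&(hsv[...,1]>150)&(hsv[...,2]>50)).astype(np.uint8)
c=max(cv2.findContours(m,0,1)[0],key=cv2.contourArea); w=ray(s,c.reshape(-1,2),.014)
print(cv2.minAreaRect((w*1000).astype(np.float32)))
E
```

```text
[ 0.50603069 -0.31641677  0.2118092 ] -9.38564315212936 [-6.87908552e-01  2.41893251e-01  1.51685216e+00  1.40632334e-04
  1.38309486e+00 -5.24124418e-01] [[0.0, -0.962, -0.273, 0.069], [1.0, 0.0, -0.0, -0.0], [0.001, -0.273, 0.962, -0.07], [0.0, 0.0, 0.0, 1.0]] 62.36684698429435
((508.51263427734375, -332.3407897949219), (55.8062858581543, 74.26634979248047), 80.58712005615234)
```

View pics/w8.png

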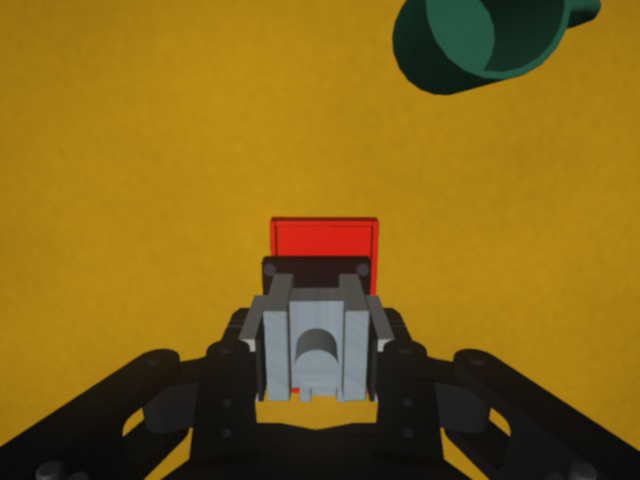

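The black joint is held square over the red tray, 25 mm short in y. I'll correct that before lowering.

play_rows --series '[{"hand": 25, "x": 0.04, "y": -0.5, "z": 0, "twist": 0}, {"hand": 25, "x": 0, "y": -0.48, "z": -0.2, "twist": 0}, {"hand": 25, "x": 0, "y": 0, "z": -0.7, "twist": 0}, {"hand": 25, "x": 0, "y": 0, "z": -1, "twist": 0}, {"hand": 25, "x": 0, "y": 0, "z": -1, "twist": 0}, {"hand": 25, "x": 0, "y": 0, "z": -1, "twist": 0}, {"hand": 25, "x": 0, "y": 0, "z": -0.5, "twist": 0}, {"hand": 25, "x": 0, "y": 0, "z": -0.2, "twist": 0}, {"hand": 25, "x": 0, "y": 0, "z": -0.2, "twist": 0}, {"hand": 25, "x": 0, "y": 0, "z": 0, "twist": 0}, {"hand": 36, "x": 0, "y": 0, "z": 0, "twist": 0}, {"hand": 42, "x": 0, "y": 0, "z": 0, "twist": 0}, {"hand": 46, "x": 0, "y": 0, "z": 0, "twist": 0}, {"hand": 46, "x": 0, "y": 0, "z": 0, "twist": 0}, {"hand": 46, "x": 0, "y": 0, "z": 0.5, "twist": 0}, {"hand": 46, "x": 0, "y": 0, "z": 1, "twist": 0}, {"hand": 46, "x": 0, "y": 0, "z": 1, "twist": 0}, {"hand": 46, "x": 0, "y": 0, "z": 1, "twist": 0}, {"hand": 46, "x": 0, "y": 0, "z": 1, "twist": 0}, {"hand": 46, "x": 0, "y": 0, "z": 0, "twist": 0}]'

```text
time_s: 28.0
eef_pos: [0.508, -0.3423, 0.2089]
ee_rot: [0.003, 0.763, 0.647, 0.0]
wrist_force: [0.4, 0.6, -0.1]
grip_width: 0.0459
grasp_force: 0.0
```

play_rows --series '[{"hand": 75, "x": -0.4, "y": 0.6, "z": 0, "twist": 0.3}, {"hand": 75, "x": -0.4, "y": 0.9, "z": 0, "twist": 0.5}, {"hand": 75, "x": -0.3, "y": 1, "z": 0, "twist": 0.5}, {"hand": 75, "x": 0, "y": 1, "z": 0, "twist": 0.5}, {"hand": 75, "x": 0, "y": 1, "z": 0, "twist": 0.5}, {"hand": 75, "x": 0, "y": 1, "z": 0, "twist": 0.5}, {"hand": 75, "x": 0, "y": 1, "z": 0, "twist": 0.5}, {"hand": 75, "x": 0, "y": 1, "z": 0, "twist": 0.5}, {"hand": 75, "x": 0, "y": 1, "z": 0, "twist": 0.5}, {"hand": 75, "x": 0, "y": 1, "z": 0, "twist": 0.5}, {"hand": 75, "x": 0, "y": 1, "z": 0, "twist": 0.5}, {"hand": 75, "x": 0, "y": 1, "z": 0, "twist": 0.5}, {"hand": 75, "x": 0, "y": 1, "z": 0, "twist": 0.5}, {"hand": 75, "x": 0, "y": 1, "z": 0, "twist": 0.5}, {"hand": 75, "x": 0, "y": 1, "z": 0, "twist": 0.5}, {"hand": 75, "x": 0, "y": 1, "z": 0, "twist": 0.3}, {"hand": 75, "x": 0, "y": 1, "z": 0, "twist": 0.47}, {"hand": 75, "x": 0, "y": 0.9, "z": 0, "twist": 0}, {"hand": 75, "x": 0, "y": 0.3, "z": 0, "twist": 0}, {"hand": 75, "x": 0, "y": 0, "z": 0, "twist": 0}]'

```text
time_s: 30.0
eef_pos: [0.4795, 0.1014, 0.2042]
ee_rot: [0.0, 0.43, 0.903, -0.0]
wrist_force: [0.2, -0.1, 0.3]
grip_width: 0.0751
grasp_force: 0.0
```

```bash
python3 w.py w9
```

```text
[0.47952377 0.10139137 0.20422224] 39.09453587783619 [ 5.10814456e-02  3.02132981e-02  1.77346008e+00 -1.02822554e-04
  1.33797144e+00 -6.31223201e-01] [[0.0, -0.962, -0.273, 0.069], [1.0, 0.0, -0.0, -0.0], [0.0, -0.273, 0.962, -0.07], [0.0, 0.0, 0.0, 1.0]] 62.36684698429435
```

View pics/w9.png

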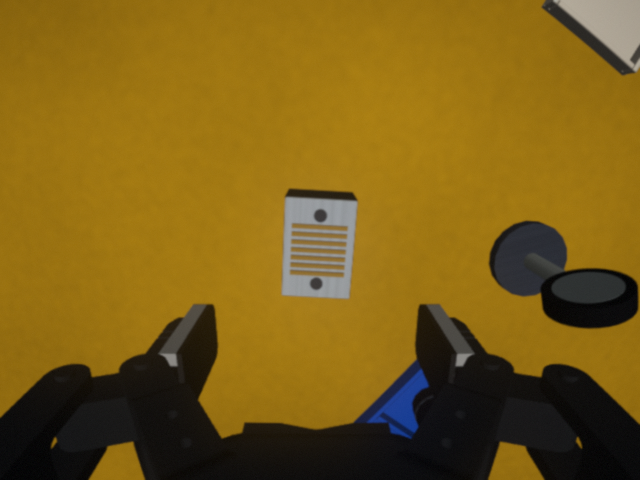

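The carriage is centred at (320,247) but turned about 3° relative to the pads. The lens mount is clear. I'll twist -0.5 and grip.

play_rows --series '[{"hand": 75, "x": 0, "y": 0, "z": -0.9, "twist": -0.5}, {"hand": 75, "x": 0, "y": 0, "z": -1, "twist": 0}, {"hand": 75, "x": 0, "y": 0, "z": -1, "twist": 0}, {"hand": 70, "x": 0, "y": 0, "z": -1, "twist": 0}, {"hand": 65, "x": 0, "y": 0, "z": -0.5, "twist": 0}, {"hand": 60, "x": 0, "y": 0, "z": -0.3, "twist": 0}, {"hand": 35, "x": 0, "y": 0, "z": 0, "twist": 0}, {"hand": 35, "x": 0, "y": 0, "z": 0, "twist": 0}, {"hand": 35, "x": 0, "y": 0, "z": 0, "twist": 0}, {"hand": 35, "x": 0, "y": 0, "z": 0, "twist": 0}, {"hand": 35, "x": 0, "y": 0, "z": 0, "twist": 0}, {"hand": 35, "x": 0, "y": 0, "z": 0, "twist": 0}]' --newtons 60

```text
time_s: 31.25
eef_pos: [0.4798, 0.1008, 0.0871]
ee_rot: [0.0, 0.454, 0.891, 0.0]
wrist_force: [-2.4, -0.8, 6.9]
grip_width: 0.0429
grasp_force: 63.5
```

play_rows --series '[{"hand": 35, "x": 0, "y": 0, "z": 0.3, "twist": 0}, {"hand": 35, "x": 0, "y": 0, "z": 0.7, "twist": 0}, {"hand": 35, "x": 0, "y": 0, "z": 1, "twist": 0}, {"hand": 35, "x": 0, "y": 0, "z": 1, "twist": 0}, {"hand": 35, "x": 0, "y": 0.4, "z": 1, "twist": -0.2}, {"hand": 35, "x": 0, "y": 0.8, "z": 1, "twist": -0.5}, {"hand": 35, "x": 0, "y": 1, "z": 0, "twist": -0.5}, {"hand": 35, "x": 0, "y": 1, "z": 0, "twist": -0.5}, {"hand": 35, "x": 0, "y": 1, "z": 0, "twist": -0.5}, {"hand": 35, "x": 0, "y": 1, "z": 0, "twist": -0.5}, {"hand": 35, "x": 0, "y": 1, "z": 0, "twist": -0.5}, {"hand": 35, "x": 0.2, "y": 1, "z": 0, "twist": -0.5}, {"hand": 35, "x": 0.4, "y": 1, "z": 0, "twist": -0.5}, {"hand": 35, "x": 0.4, "y": 1, "z": 0, "twist": -0.5}, {"hand": 35, "x": 0.4, "y": 1, "z": 0, "twist": -0.5}, {"hand": 35, "x": 0.3, "y": 0.8, "z": 0, "twist": 0}, {"hand": 35, "x": 0.1, "y": 0.4, "z": 0, "twist": 0}, {"hand": 35, "x": 0, "y": 0, "z": 0, "twist": 0}, {"hand": 35, "x": 0, "y": 0, "z": 0, "twist": 0}]'

```text
time_s: 33.15
eef_pos: [0.5244, 0.3853, 0.2115]
ee_rot: [-0.0, 0.677, 0.736, -0.0]
wrist_force: [0.4, 1.1, -3.2]
grip_width: 0.0431
grasp_force: 62.4
```

```bash
python3 w.py w10
```

```text
[0.52437741 0.38531215 0.21154528] 4.835037388197727 [ 5.15459706e-01  3.50518568e-01  1.37722452e+00 -1.49203193e-04
  1.41453480e+00  4.31095537e-01] [[0.0, -0.962, -0.273, 0.069], [1.0, 0.0, -0.0, -0.0], [0.0, -0.273, 0.962, -0.07], [0.0, 0.0, 0.0, 1.0]] 62.36684698429435
```

View pics/w10.png

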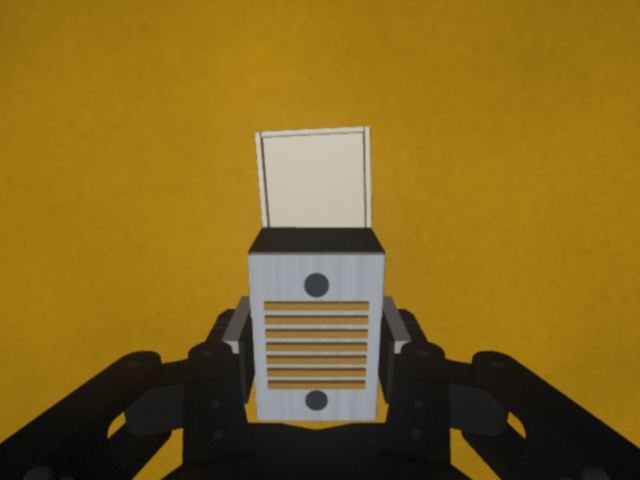

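The carriage is held level over the white tray, whose far corners are at (256,133) and (370,128), about 3° off.

Run:
```python
from w import *
st,s=wrist(); p=ray(s,[[256,133],[370,128]],.014); d=p[1]-p[0]; print(p,np.hypot(*d)); u=d/np.hypot(*d); n=np.array([u[1],-u[0]]); n*=np.sign(-n[1]); print(p.mean(0)+.07*n, np.degrees(np.arctan2(d[1],d[0])))
```

```text
[[0.47890682 0.45160679]
 [0.55298796 0.46102941]] 0.07467798489872034
[0.52477975 0.38687755] 7.248705670858048
```

play_rows --series '[{"hand": 35, "x": 0, "y": 0, "z": -0.5, "twist": 0.45}, {"hand": 35, "x": 0, "y": 0, "z": -1, "twist": 0}, {"hand": 35, "x": 0, "y": 0, "z": -1, "twist": 0}, {"hand": 35, "x": 0, "y": 0, "z": -1, "twist": 0}, {"hand": 35, "x": 0, "y": 0, "z": -0.7, "twist": 0}, {"hand": 35, "x": 0, "y": 0, "z": -0.3, "twist": 0}, {"hand": 35, "x": 0, "y": 0, "z": -0.2, "twist": 0}, {"hand": 35, "x": 0, "y": 0, "z": 0, "twist": 0}, {"hand": 35, "x": 0, "y": 0, "z": 0, "twist": 0}]'

```text
time_s: 34.15
eef_pos: [0.525, 0.3859, 0.0951]
ee_rot: [0.0, 0.659, 0.752, 0.001]
wrist_force: [-0.3, 0.1, -2.8]
grip_width: 0.0427
grasp_force: 62.4
```

play_rows --series '[{"hand": 35, "x": 0, "y": 0, "z": -0.1, "twist": 0}, {"hand": 35, "x": 0, "y": 0, "z": -0.05, "twist": 0}, {"hand": 35, "x": 0, "y": 0, "z": 0, "twist": 0}]'

```text
time_s: 34.45
eef_pos: [0.5248, 0.386, 0.0911]
ee_rot: [0.0, 0.659, 0.752, 0.0]
wrist_force: [-0.2, -1.3, 4.7]
grip_width: 0.0427
grasp_force: 63.3
```

Contact is light, at 5 N. I'll release and retreat.

play_rows --series '[{"hand": 46, "x": 0, "y": 0, "z": 0, "twist": 0}, {"hand": 50, "x": 0, "y": 0, "z": 0, "twist": 0}, {"hand": 53, "x": 0, "y": 0, "z": 0, "twist": 0}, {"hand": 53, "x": 0, "y": 0, "z": 0, "twist": 0}, {"hand": 53, "x": 0, "y": 0, "z": 0.3, "twist": 0}, {"hand": 53, "x": 0, "y": 0, "z": 0.8, "twist": 0}, {"hand": 53, "x": 0, "y": 0, "z": 1, "twist": 0}, {"hand": 53, "x": 0, "y": 0, "z": 1, "twist": 0}, {"hand": 53, "x": 0, "y": 0, "z": 1, "twist": 0}, {"hand": 53, "x": -0.5, "y": -0.5, "z": 0.5, "twist": 0}, {"hand": 53, "x": -1, "y": -0.8, "z": 0, "twist": 0}, {"hand": 53, "x": -1, "y": -0.8, "z": 0, "twist": 0}, {"hand": 53, "x": -1, "y": -0.8, "z": 0, "twist": 0}, {"hand": 53, "x": -1, "y": -0.8, "z": 0, "twist": 0}, {"hand": 53, "x": -0.8, "y": -0.8, "z": 0, "twist": 0}, {"hand": 53, "x": 0, "y": 0, "z": 0, "twist": 0}, {"hand": 53, "x": 0, "y": 0, "z": 0, "twist": 0}]'

```text
time_s: 36.15
eef_pos: [0.3923, 0.2733, 0.2063]
ee_rot: [0.0, 0.659, 0.752, 0.001]
wrist_force: [1.0, -0.0, -0.4]
grip_width: 0.0529
grasp_force: 0.0
```

```bash
python3 - <<'E'
from h import *
t=optics.snapshot("top")["image"][140:320]; cv2.imwrite("pics/final.png",cv2.resize(t,(800,225),interpolation=cv2.INTER_CUBIC)[...,::-1])
s=optics.snapshot("side")["image"]; cv2.imwrite("pics/finals.png",cv2.resize(s[130:480,200:460],(594,600) if 0 else (446,600),interpolation=cv2.INTER_CUBIC)[...,::-1])
E
python3 -c "
import cv2,numpy as np
a=cv2.imread('pics/final.png');b=cv2.imread('pics/finals.png');b=cv2.resize(b,(268,360))
c=np.zeros((590,800,3),np.uint8);c[:225]=a;c[227:587,:268]=b;cv2.imwrite('pics/fin.png',c)"
```

```text
(no output)
```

View pics/fin.png

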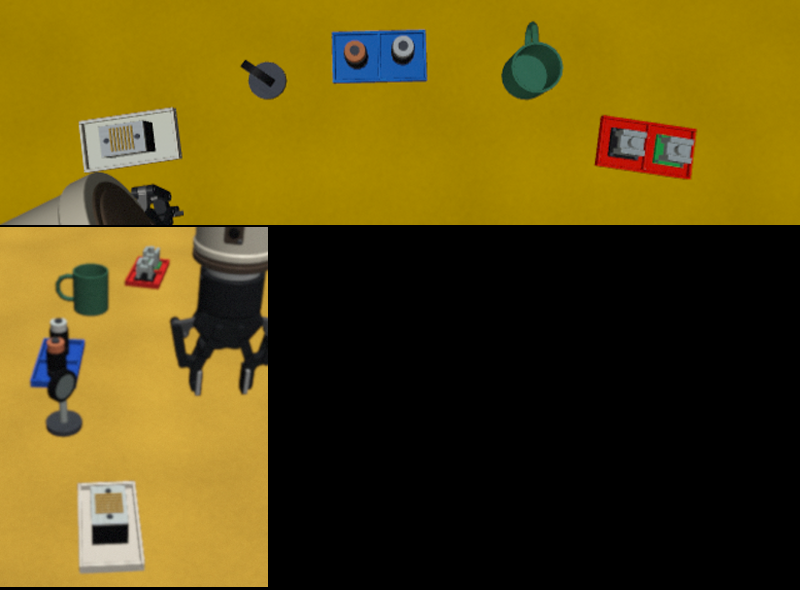

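All five parts stand upright in their own bays: sleeves in blue at (355,52) and (403,47), joints in red at (628,145) and (673,152), and the carriage in white at (127,138). The mug and lens mount haven't moved, and the arm is clear.

```bash
python3 -c "
from station import robot; print(robot.sign_off())"
```

```text
the job is handed in; nothing more can be done
None
```

The job is handed in: the last top and side pictures showed both sleeves in the blue tray, both joints in the red tray and the carriage in the white tray, all upright, with the mug and lens mount where they started; it took about 36 s of the 128 s allowed.

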